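# Transit bump test of sealed sample tins

### The job

Give all the sealed sample tins on the bench (two or three of them) their transit bump test. Slide the tester's clear guard open, stand every tin upright on the carriage deck, slide the guard fully shut, pull the spring hammer back by its black post until the sear catches and holds it by itself, then press the red paddle so that the hammer flies and strikes the loaded carriage. Afterwards open the guard, stand all the tins upright in the blue-lined tray and slide the guard fully shut again, the hammer left uncocked. Never have the hammer cocked while the guard is open, and leave the open tin and the crucibles where they stand.

Things in the scene. Friction and masses are not known exactly. Their poses are not given: they have to be found in the camera images.
- tin_a_mid (a point): sealed round sample tin, white-silver with a closed lid and a tan label, diameter 58, height 34, about 120 g; one of two or three alike (an absent one reads None). The point is its centre, 17 above its underside; its z axis is up when it stands upright.
- tin_b_mid (a point): sealed round sample tin, white-silver with a closed lid and a tan label, diameter 58, height 34, about 120 g; one of two or three alike (an absent one reads None). The point is its centre, 17 above its underside; its z axis is up when it stands upright.
- tin_c_mid (a point): sealed round sample tin, white-silver with a closed lid and a tan label, diameter 58, height 34, about 120 g; one of two or three alike (an absent one reads None). The point is its centre, 17 above its underside; its z axis is up when it stands upright.
- deck (a point): centre of the top of the carriage deck (black rubber mat), 40 above the bench. Its axes are also the tester's: y along the deck away from the hammer, x away from the robot, z up. Inside its 6 high rim it is 88 (x) by 192 (y): three tins fit in a row along y, 62 apart. Chamber 154 wide (x), walls and rails up to 108 above the bench. The tester is 172 wide and ends 335 from here in -y
- carriage (a joint): how far the carriage has slid along its rods in the deck's +y direction (m), 0 to 0.011; a return spring of some 4 N brings it back to 0. The hammer's blow throws it some 5 mm for a moment
- guard (a joint): the clear sliding panel over the tester, m of travel: 0 = fully shut over the carriage chamber, 0.220 = fully open, then parked over the hammer bay (which it blocks). It opens in the deck's -y direction, runs with about 2 N of friction and stays where it is left
- guard_grip (a point): middle of the black rib handle across the top of the guard: the rib is 70 along the tester's x, 14 thick along y, and rises 36 from the panel (the panel's top is 20 below this point, the rib's top 16 above it). Pinch it across its thickness and slide
- hammer (a joint): swing of the spring hammer about its upright pivot (rad), growing as it is pulled back. About 0 = at rest against the carriage's steel anvil; it rides over the sear (stiffer from about 0.75 on) and the sear holds it at about 1.05, for which it must be pulled to 1.10 or more; stop at 1.20. Unlatched, it springs back
- hammer_pivot (a point): the hammer's pivot axis (upright), at the height of the grip point of the post. The post swings on a circle of radius 100 about it
- cocking_post (a point): grip point of the upright black cocking post (round, diameter 16) on the outer end of the hammer arm; the post rises from 19 below this point (where the arm lies) to 11 above it; the steel anvil beside it reaches up to 17 below this point. Pull it back along its arc in the deck's -y direction (anticlockwise from above), 3 to 12 N. It is free from above only when the guard is shut
- trigger (a joint): sear lever (rad), 0 = up (sprung), 0.15 = paddle fully down. The hammer is freed at about 0.07 to 0.12
- paddle (a point): centre of the top of the red trip paddle (34 by 34) in front of the hammer bay, 75 above the bench. Press it straight down; it sinks up to 28 against 2 to 5 N, frees the hammer by 24 at the latest, and springs back
- tray_floor (a point): centre of the inner floor of the loose low aluminium tray with a blue lining, inside 92 (its x) by 192 (its y), rim 10 above the floor, floor 4 above the bench. Three tins fit in a row along its y axis, 62 apart. It weighs 600 g
- controller_corner (a point): foremost corner of the fixed grey stirring controller, a box 106 high with a knob, that stands behind the tins; from this corner its front runs 140 to the left (+y) and slightly back, its right side straight back, 15 farther right. Keep a wide gripper body clear of it
- open_tin: open sample tin without a lid, diameter 56, height 30: not part of the job, leave it where it stands; the point is the centre of its underside
- lidded_crucible: white lidded crucible, diameter 45, height 47: not part of the job, leave it where it stands; the point is the centre of its underside
- open_crucible: white open crucible, diameter 44, height 36: not part of the job, leave it where it stands; the point is the centre of its underside
Things that resemble listed ones, but are neither listed nor needed, are in the scene too. What is shaped like the part that bears tin_c_mid but yellow is not meant.

How it is judged:
On the way, in this order (a step that is already met when the one before it is completed fails the run):
1. every tin stands on the carriage deck, the guard is fully shut over them, and the hammer is cocked, held by the sear alone (x of tin_a_mid in the frame of deck between -0.02 and 0.02 m and y of tin_a_mid in the frame of deck between -0.074 and 0.074 m and z of tin_a_mid in the frame of deck between 0.011 and 0.023 m and angle between each of tin_a_mid, tin_b_mid, tin_c_mid's own z axis and vertical below 0.15 rad and x of tin_b_mid in the frame of deck between -0.02 and 0.02 m and y of tin_b_mid in the frame of deck between -0.074 and 0.074 m and z of tin_b_mid in the frame of deck between 0.011 and 0.023 m and x of tin_c_mid in the frame of deck between -0.02 and 0.02 m and y of tin_c_mid in the frame of deck between -0.074 and 0.074 m and z of tin_c_mid in the frame of deck between 0.011 and 0.023 m and value of joint guard below 0.008 m and value of joint hammer above 0.98 rad and contact force between each of the arm, the fingers and hammer below 0.5 N), for 0.3 s.
2. the freed hammer strikes the carriage with the tins on it and throws it at least 3 mm, the guard still shut (x of tin_a_mid in the frame of deck between -0.02 and 0.02 m and y of tin_a_mid in the frame of deck between -0.074 and 0.074 m and z of tin_a_mid in the frame of deck between 0.011 and 0.023 m and angle between each of tin_a_mid, tin_b_mid, tin_c_mid's own z axis and vertical below 0.15 rad and x of tin_b_mid in the frame of deck between -0.02 and 0.02 m and y of tin_b_mid in the frame of deck between -0.074 and 0.074 m and z of tin_b_mid in the frame of deck between 0.011 and 0.023 m and x of tin_c_mid in the frame of deck between -0.02 and 0.02 m and y of tin_c_mid in the frame of deck between -0.074 and 0.074 m and z of tin_c_mid in the frame of deck between 0.011 and 0.023 m and value of joint guard below 0.008 m and value of joint hammer below 0.3 rad and value of joint carriage above 0.003 m).
At the end, for the whole second after the job is handed in: every tin stands upright at rest inside the tray (its centre within 22 mm of the tray's long centre line and 74 mm of its middle), the guard is shut to within 8 mm and the hammer is uncocked (x of tin_a_mid in the frame of tray_floor between -0.022 and 0.022 m and y of tin_a_mid in the frame of tray_floor between -0.074 and 0.074 m and z of tin_a_mid in the frame of tray_floor between 0.011 and 0.023 m and angle between each of tin_a_mid, tin_b_mid, tin_c_mid's own z axis and vertical below 0.15 rad and x of tin_b_mid in the frame of tray_floor between -0.022 and 0.022 m and y of tin_b_mid in the frame of tray_floor between -0.074 and 0.074 m and z of tin_b_mid in the frame of tray_floor between 0.011 and 0.023 m and x of tin_c_mid in the frame of tray_floor between -0.022 and 0.022 m and y of tin_c_mid in the frame of tray_floor between -0.074 and 0.074 m and z of tin_c_mid in the frame of tray_floor between 0.011 and 0.023 m and linear speed of each of tin_a, tin_b, tin_c below 0.02 m/s and value of joint guard below 0.008 m and value of joint hammer below 0.15 rad); the robot touches nothing.
It fails at once if the hammer is cocked while the guard is open (value of joint hammer above 0.9 rad and value of joint guard above 0.09 m).
It fails at once if the open tin is knocked away (distance of open_tin from where it was at the start of the episode above 0.03 m).
It fails at once if the lidded crucible is knocked away (distance of lidded_crucible from where it was at the start of the episode above 0.03 m).
It fails at once if the open crucible is knocked away (distance of open_crucible from where it was at the start of the episode above 0.03 m).
Of tin_a, tin_b, tin_c only 2 to 3 are there at a start; the rules pass over those that are not, and their reading is None.
At some moment in a run one of tin_a, tin_b, tin_c may be knocked a few centimetres aside while the robot is not near it.
Once in a run the grip may slacken for a moment while it holds something.
It also fails if it takes over 210 s, if anything falls off the work surface, if the arm or the gripper's body presses on something with over 40 N, if the wrist force passes 120 N, or if a joint passes its speed limit or range.

### The arm

A 6-joint arm with a two-finger parallel gripper is mounted at the origin on a cart in front of the work surface, level with it; the furniture and walls round the work are solid. World frame = base frame: x ahead of the robot, y to its left, z up, the work surface at z = 0. Lengths are in m, angles in rad, forces in N, time in s.
With the tool pointing down it reaches from about 0.375 to 0.975 m from the base axis. Payload 3.8 kg.
Tool frame: the origin (TCP) lies midway between the tips of the shut fingers; the grasp point (between the pads) lies 19 mm behind it; z points along the fingers, y is the line along which they close (so a half turn about z gives the same grasp; the last joint's range is limited). The gripper opens to 88 mm and grips with 3 to 60 N. Pads are 18 mm wide; open, the fingers measure 123 mm over their backs; the gripper's body (75 mm by 187 mm) begins 45 mm behind the grasp point.
Start: joints at [-1.331, 0.264, 1.604, -0, 1.274, -0.037], TCP at [0.184, -0.649, 0.239] pointing down, gripper open.
Joint ranges: [-2.63, 2.63], [-0.94, 2.18], [0.31, 2.57], [-1.31, 4.45], [0, 2.66], [-2.55, 2.55]. Speed limits (rad/s): [2.57, 2.57, 3.14, 3.14, 3.14, 3.14].

### API

Orientations are given as a rotation vector (axis times angle).
In Python, from cell import manip, inverse_kinematics, cams, order gives the robot as it stands. Calls block until the motion is done:
- manip.move_pose(position, orientation): joint-space move of the TCP to a pose.
- manip.move_linear(position, rate=0.15, rot=None): straight line of the TCP; rot=None keeps the orientation; rate is the mean speed in m/s.
- manip.set_joints(angles): joint-space move.
- manip.set_gripper(opening, force=None): finger opening in m; force is the grip in N (None keeps the last); returns when the fingers have stopped.
- manip.dwell(seconds).
- inverse_kinematics(position, orientation): joint angles nearest the present ones, or None.
- manip.state(): the state.
- cams.capture(name): name is "scene" or "top" or "wrist"; returns a dict with "image" (480x640x3 uint8, blue, green, red), "z_map" (480x640 float32, m along the optical axis (not along the pixel's ray), 0 where there is no reading), "intrinsics" (3x3 intrinsics, pixels), "position" and "orientation" of the camera in the world; the wrist camera has in their place "T_tool_cam" (4x4, takes a point from camera to tool coordinates, whose origin is the TCP and whose axes are the flange's). Camera axes: x right, y down, z forward; pixel columns grow to the right and rows downward; lengths in m; the calibration is good to about 2 mm. A picture is of the moment at which its call begins: read the wrist's pose just before it.
A pose or a line that the arm cannot do raises manip.IKError and nothing moves.
- order.close_job(): hands the job in; it is judged then, once.
The state is a dict: "clock": time; "joint_pos": joint angles; "joint_velocities": joint speeds; "tau": joint torques, N m; "tool_pos": TCP position; "tcp_rot": TCP orientation; "contact_force": force on the tool from outside, world axes, zero at the start; "moment": the same for the moment, N m; "gripper_width": finger opening in m; "grasp_force": force on a finger pad.
Only numpy, scipy, OpenCV 4.12 (cv2) and the standard library are available. Lean on these libraries where they do the work, as an engineer would, in place of code of your own. Each camera call takes 0.05 s, during which the arm holds its last target. There are 200 camera calls.

## Working session

There is one attempt and no reset: what is moved stays moved. The work goes in short steps, each a Python script; the robot and the scene stay as the last script left them, time stands still between calls to the robot, and variables do not carry over. Pictures are saved under pics/ and viewed, at most 14 in all, crops included, and the job is handed in when it is done.

```bash
ls; mkdir -p pics; cat > h.py <<'E'
import numpy as np, cv2
from cell import manip, inverse_kinematics, cams, order
from scipy.spatial.transform import Rotation as R
def rotm(o):
    o=np.array(o,float)
    if o.shape==(3,3): return o
    return R.from_rotvec(o).as_matrix() if o.size==3 else R.from_quat(o).as_matrix()
def cap(n):
    s=manip.state(); c=cams.capture(n)
    if n=='wrist':
        T=np.eye(4); T[:3,:3]=rotm(s['tcp_rot']); T[:3,3]=s['tool_pos']; T=T@c['T_tool_cam']
    else:
        T=np.eye(4); T[:3,:3]=rotm(c['orientation']); T[:3,3]=c['position']
    c['T']=T; return c
def cloud(c):
    K=c['intrinsics']; z=c['z_map']; v,u=np.mgrid[:480,:640]
    p=np.stack([(u-K[0,2])/K[0,0]*z,(v-K[1,2])/K[1,1]*z,z],-1)
    w=p@c['T'][:3,:3].T+c['T'][:3,3]; w[z<=0]=np.nan; return w
def ray(c,u,v,h):
    K=c['intrinsics']; d=c['T'][:3,:3]@np.array([(u-K[0,2])/K[0,0],(v-K[1,2])/K[1,1],1]); o=c['T'][:3,3]
    return o+d*(h-o[2])/d[2]
def down(yaw):  # tool z down, tool y (closing line) at angle yaw from world x
    y=np.array([np.cos(yaw),np.sin(yaw),0]); z=np.array([0,0,-1.]); x=np.cross(y,z)
    return R.from_matrix(np.stack([x,y,z],1)).as_rotvec()
E
python3 - <<'E'
from h import *
for n in ('scene','top'):
    c=cap(n); cv2.imwrite(f'pics/{n}0.png',c['image']); np.savez(f'{n}0.npz',w=cloud(c),img=c['image'],K=c['intrinsics'],T=c['T'])
    print(n,c['T'].round(3).tolist(),c['intrinsics'].tolist())
print(manip.state())
E
```

```text
pics
scene [[0.521, -0.416, 0.745, -0.513], [-0.853, -0.228, 0.469, -0.647], [-0.025, -0.88, -0.474, 0.714], [0.0, 0.0, 0.0, 1.0]] [[522.2882552792369, 0.0, 314.5543723466184], [0.0, 522.2882552792369, 244.22638275772115], [0.0, 0.0, 1.0]]
top [[0.008, -0.986, 0.164, 0.212], [-1.0, -0.008, -0.001, -0.012], [0.003, -0.164, -0.986, 1.585], [0.0, 0.0, 0.0, 1.0]] [[561.4745202309593, 0.0, 314.9089631710587], [0.0, 561.4745202309593, 239.88491912814456], [0.0, 0.0, 1.0]]
{'clock': 0.1, 'joint_pos': array([-1.33088365e+00,  2.64678224e-01,  1.60519770e+00,  1.74403983e-05,
        1.27370120e+00, -3.69250125e-02]), 'joint_velocities': array([-0.00133255, -0.00152715, -0.00104065,  0.00076683,  0.00017111,
        0.00196242]), 'tau': array([ 2.81593120e-04, -5.03619576e+01, -3.58071399e+01,  7.30506820e-02,
        2.32265698e-02, -4.76912521e-05]), 'tool_pos': array([ 0.18432681, -0.64869623,  0.23753369]), 'tcp_rot': array([-3.10958861e+00, -4.33187736e-01,  2.89599526e-04]), 'contact_force': array([-0.82752985, -0.25546947,  0.36048252]), 'moment': array([-0.01008002, -0.03757683, -0.00404918]), 'grasp_force': 0.0, 'gripper_width': 0.0880709026957864}
```

View pics/scene0.png

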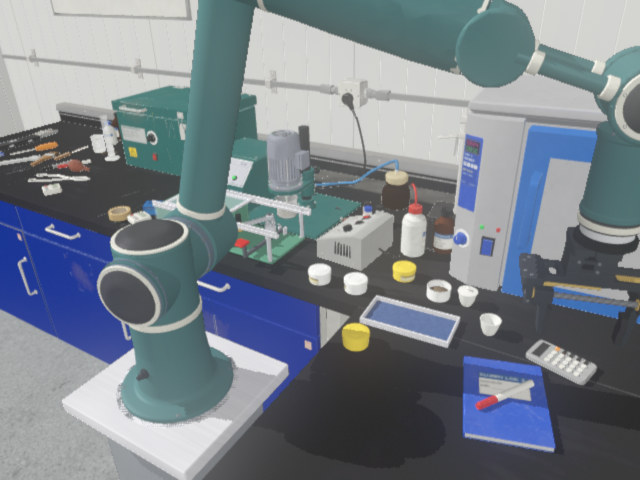

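View pics/top0.png

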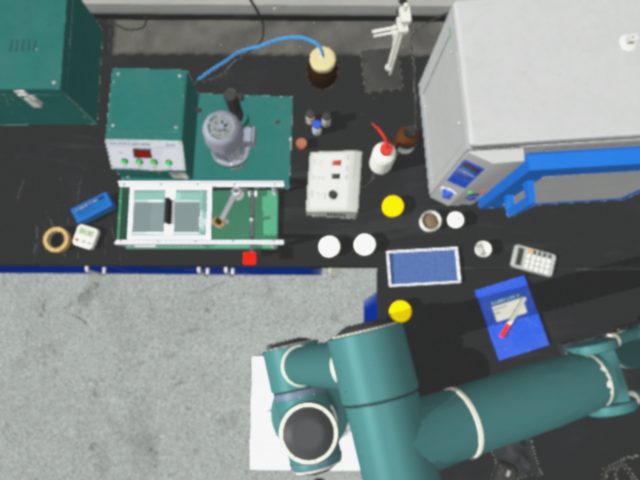

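Candidates in the top view: the white closed tins are at (329,246) and (364,244). The yellow tins at (393,206) and (400,311) are decoys. The open tin is at (430,220), the lidded crucible at (455,219) and the open crucible at (482,248). I choose the two white ones. The tester's rib is at (168,210), the post at about (228,200), the paddle at (250,258) and the tray at (423,266).

```bash
python3 - <<'E'
from h import *
d=np.load('top0.npz'); im=d['img']
a=cv2.resize(im[170:275,105:305],None,fx=4,fy=4,interpolation=cv2.INTER_CUBIC)
b=cv2.resize(im[190:290,305:505],None,fx=4,fy=4,interpolation=cv2.INTER_CUBIC)[:180]
b=cv2.resize(im[195:290,310:500],None,fx=2.9,fy=2.9)[:, :551]
o=np.zeros((420+180,800,3),np.uint8); o[:420]=a
b=cv2.resize(im[190:280,305:505],(400,180)); o[420:,:400]=b
cv2.imwrite('pics/crop0.png',o)
w=d['w']
for n,(u,v) in dict(tin1=(329,246),tin2=(364,244),y1=(393,206),y2=(400,311),opent=(430,220),lc=(455,219),oc=(482,248),paddle=(250,258),rib=(168,210),tray=(423,266),ctrl=(333,170),ctrlfront=(330,214),panel=(150,210)).items():
    print(n,np.nanmedian(w[v-2:v+3,u-2:u+3].reshape(-1,3),0).round(4))
# tins by mask
hsv=cv2.cvtColor(im,cv2.COLOR_BGR2HSV)
m=((hsv[...,1]<60)&(hsv[...,2]>150)).astype(np.uint8); m[:190]=0;m[290:]=0;m[:,:300]=0;m[:,500:]=0
for c in cv2.findContours(m,0,2)[0]:
    if cv2.contourArea(c)>80: print(cv2.minEnclosingCircle(c),cv2.contourArea(c))
E
```

```text
tin1 [ 0.4531 -0.0534  0.0354]
tin2 [ 0.46   -0.1514  0.0329]
y1 [ 0.5703 -0.2342  0.0343]
y2 [ 0.2742 -0.2481  0.0356]
opent [ 0.532  -0.3397  0.0201]
lc [ 0.5305 -0.4055  0.0427]
oc [ 0.4558 -0.4897  0.0077]
paddle [0.4126 0.1619 0.075 ]
rib [0.5297 0.3738 0.1374]
tray [ 0.4022 -0.3204  0.0054]
ctrl [ 0.6593 -0.0625  0.0834]
ctrlfront [ 0.5433 -0.0556  0.0406]
panel [0.5369 0.4309 0.1029]
((337.5, 279.0), 38.8105354309082) 1374.0
((423.0, 266.5), 40.11555862426758) 2576.0
((482.8216247558594, 248.7280731201172), 8.621480941772461) 202.5
((328.40625, 246.0357208251953), 11.336531639099121) 369.0
((364.0833435058594, 244.1666717529297), 11.36677074432373) 373.0
((455.0, 219.27272033691406), 8.825779914855957) 218.0
((429.6074523925781, 220.6570281982422), 11.512527465820312) 138.5
((447.0, 191.5), 17.066146850585938) 198.5
((332.0, 200.0), 27.856876373291016) 1109.0
```

View pics/crop0.png

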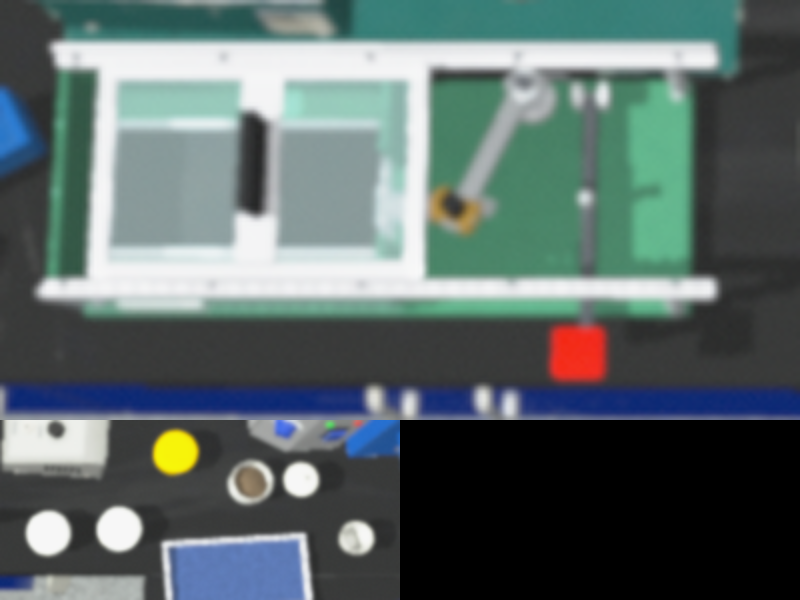

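The crop shows both white tins closed-lidded and upright. The guard is shut, the black post is at about top pixel (219,221), the pivot at (236,192), and the open tin has brown contents. Next is a wrist view over the tester and the tins, plus a fresh top view with the arm moved aside.

```bash
python3 - <<'E'
from h import *
manip.move_pose([0.42,-0.15,0.40],down(np.pi/2))
c=cap('wrist'); print(c['T_tool_cam'].round(3).tolist()); cv2.imwrite('pics/w_t.png',c['image']); np.savez('w_t.npz',w=cloud(c),img=c['image'],K=c['intrinsics'],T=c['T'])
print(manip.state()['joint_pos'].round(2))
manip.move_pose([0.45,0.26,0.42],down(np.pi/2))
c=cap('wrist'); cv2.imwrite('pics/w_b.png',c['image']); np.savez('w_b.npz',w=cloud(c),img=c['image'],K=c['intrinsics'],T=c['T'])
print(manip.state()['joint_pos'].round(2))
c=cap('scene'); cv2.imwrite('pics/scene1.png',c['image'])
a=cap('top')['image']; cv2.imwrite('pics/top1.png',a)
o=np.hstack([cv2.imread('pics/w_t.png'),cv2.imread('pics/w_b.png')])
o=np.vstack([cv2.resize(o,(800,300)),cv2.resize(np.hstack([c['image'],a]),(800,300))])
cv2.imwrite('pics/m1.png',o)
E
```

```text
[[-0.001, -0.964, -0.267, 0.069], [1.0, -0.0, -0.001, 0.0], [0.001, -0.267, 0.964, -0.145], [0.0, 0.0, 0.0, 1.0]]
[-0.4  -0.24  1.82 -0.    1.56 -1.97]
[ 0.47 -0.09  1.66 -0.    1.57 -1.1 ]
```

View pics/m1.png

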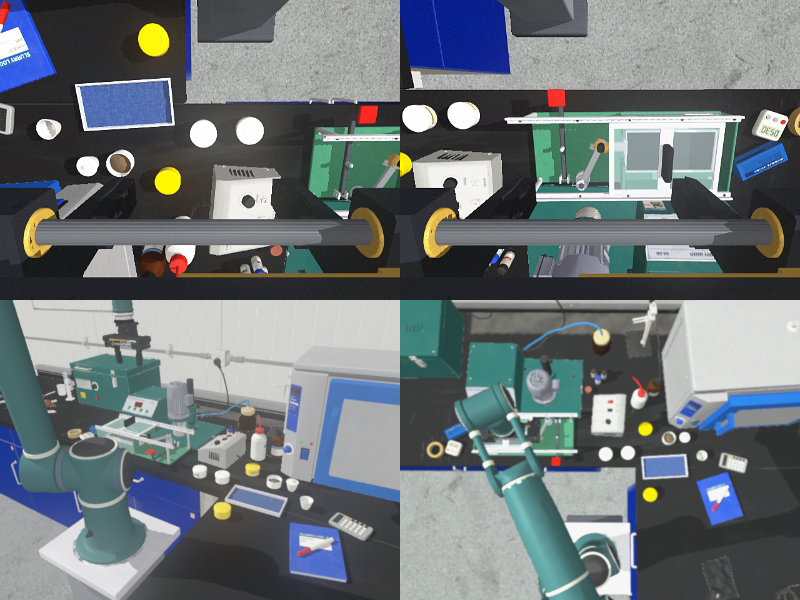

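Two white tins only, with no third anywhere now that the arm is out of the way. In the left wrist view they are at (204,134) and (250,131); the tester is fully seen in the right one (rib at (667,165), post at about (600,147), paddle at (557,98)).

```bash
cat >> h.py <<'E'
def fit_circle(p):
    A=np.c_[2*p,np.ones(len(p))]; s=np.linalg.lstsq(A,(p**2).sum(1),rcond=None)[0]; return s[:2],np.sqrt(s[2]+s[:2]@s[:2])
def tins(c,ht=0.034,box=None,area=(300,20000),rmin=.024,rmax=.034):
    "white discs: enclosing circle cast to plane of lid height; (x,y,r)"
    hsv=cv2.cvtColor(c['image'],cv2.COLOR_BGR2HSV); out=[]
    m=((hsv[...,1]<50)&(hsv[...,2]>150)).astype(np.uint8)
    w=cloud(c); m&=(np.abs(w[...,2]-ht)<.008).astype(np.uint8)
    m=cv2.morphologyEx(m,cv2.MORPH_OPEN,np.ones((3,3)))
    for k in cv2.findContours(m,cv2.RETR_EXTERNAL,cv2.CHAIN_APPROX_NONE)[0]:
        if not area[0]<cv2.contourArea(k)<area[1]: continue
        p=np.array([ray(c,u,v,ht)[:2] for u,v in k[:,0]]); q,r=fit_circle(cv2.convexHull(p.astype(np.float32))[:,0].astype(float))
        if rmin<r<rmax: out.append((q.round(4),round(r,4),round(np.std(np.linalg.norm(p-q,axis=1)),4)))
    return out
E
python3 - <<'E'
from h import *
def ld(n):
    d=np.load(n); K,T=d['K'],d['T']; return dict(image=d['img'],intrinsics=K,T=T),d['w']
import h
for n in('w_t.npz','w_b.npz'):
    c,w=ld(n); h.cloud=lambda c,w=w:w; print(n,h.tins(c))
c,w=ld('w_b.npz'); im=c['image']; hsv=cv2.cvtColor(im,cv2.COLOR_BGR2HSV).astype(int)
red=(hsv[...,1]>180)&((hsv[...,0]<8)|(hsv[...,0]>172))&(w[...,2]>.06)&(w[...,2]<.09)
print('paddle',np.nanmean(w[red],0),np.nanmin(w[red],0),np.nanmax(w[red],0))
X,Y,Z=w[...,0],w[...,1],w[...,2]
rib=(Z>.115)&(Z<.15)&(X>.45)&(X<.62)&(Y>.3)&(Y<.45)&(hsv[...,2]<110)
print('rib',rib.sum(),np.nanmedian(w[rib],0),np.nanpercentile(w[rib],[2,98],0).round(4))
top=rib&(Z>.132); print('ribtop',top.sum(),w[top].mean(0),np.percentile(w[top],[2,98],0).round(4)); q=w[top][:,:2]; 
print('rib yaw',cv2.minAreaRect((q*1000).astype(np.float32)))
pan=(np.abs(X-.53)<.09)&(Y>.2)&(Y<.5)&(Z>.095)&(Z<.115)&(hsv[...,2]>170)
print('white pts',np.percentile(w[pan],[1,25,50,75,99],0).round(4), cv2.minAreaRect((w[pan][:,:2]*1000).astype(np.float32)))
x=np.s_[140:330,180:560]; cv2.imwrite('pics/w_b_crop.png',cv2.resize(im[x],(760,380)))
for y in (.25,.3,.374,.44): 
    s=(np.abs(Y-y)<.004)&(X>.4)&(X<.75); b=np.round(X[s]/.02).astype(int); print(y,{round(k*.02,2):round(float(np.nanmax(Z[s][b==k])),3) for k in np.unique(b)})
E
```

```text
w_t.npz [(array([ 0.4581, -0.1513]), np.float64(0.0286), np.float64(0.0007)), (array([ 0.4519, -0.0529]), np.float64(0.0289), np.float64(0.0007))]
w_b.npz [(array([ 0.4587, -0.1472]), np.float64(0.0297), np.float64(0.0013)), (array([ 0.4523, -0.0488]), np.float64(0.0294), np.float64(0.0008))]
paddle [0.41200355 0.16612304 0.07373466] [0.39596106 0.14910524 0.06758483] [0.42863718 0.18254808 0.07672265]
rib 915 [0.5268796  0.37628153 0.13756661] [[0.4966 0.3723 0.1167]
 [0.5611 0.3852 0.1402]]
ribtop 686 [0.52855284 0.3783833  0.137847  ] [[0.4978 0.3726 0.1332]
 [0.5614 0.3855 0.1404]]
rib yaw ((529.511474609375, 379.558349609375), (14.532971382141113, 66.92253875732422), 89.90154266357422)
white pts [[0.4454 0.2102 0.0956]
 [0.4655 0.2941 0.1016]
 [0.5246 0.3498 0.1026]
 [0.5771 0.4184 0.1038]
 [0.6159 0.49   0.1076]] ((531.7721557617188, 350.0767822265625), (172.70021057128906, 300.78045654296875), 0.3432374894618988)
0.25 {np.float64(0.4): 0.0, np.float64(0.42): 0.523, np.float64(0.44): 0.511, np.float64(0.46): 0.099, np.float64(0.48): 0.016, np.float64(0.5): 0.095, np.float64(0.5
[... 733 characters left out ...]
09, np.float64(0.46): 0.106, np.float64(0.48): 0.108, np.float64(0.5): 0.14, np.float64(0.52): 0.141, np.float64(0.54): 0.14, np.float64(0.56): 0.14, np.float64(0.58): 0.107, np.float64(0.6): 0.106, np.float64(0.62): 0.108, np.float64(0.64): 0.116, np.float64(0.66): 0.118, np.float64(0.68): 0.156, np.float64(0.7): 0.173, np.float64(0.72): 0.173, np.float64(0.74): 0.174}
0.44 {np.float64(0.4): 0.001, np.float64(0.42): 0.001, np.float64(0.44): 0.109, np.float64(0.46): 0.105, np.float64(0.48): 0.104, np.float64(0.5): 0.104, np.float64(0.52): 0.104, np.float64(0.54): 0.104, np.float64(0.56): 0.104, np.float64(0.58): 0.102, np.float64(0.7): 0.174, np.float64(0.72): 0.174, np.float64(0.74): 0.174}
```

View pics/w_b_crop.png

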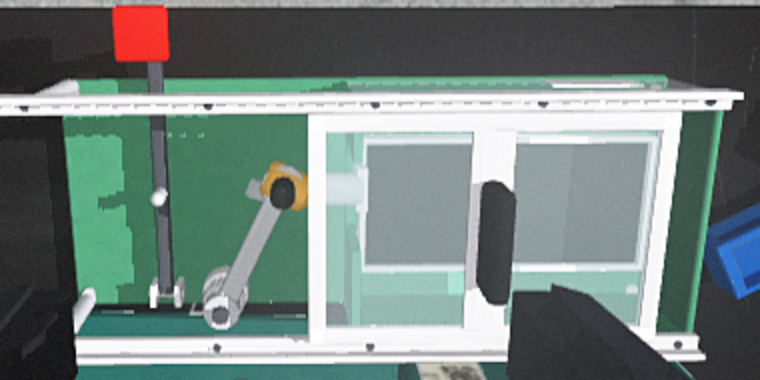

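The crop shows the guard shut, the black post at (283,193), the pivot at (221,315), the paddle at (141,33) and the rib at (497,243). I'll open the guard now and look at the deck.

```bash
python3 - <<'E'
from h import *
d=np.load('w_b.npz'); w=d['w']; c=dict(intrinsics=d['K'],T=d['T'])
for n,u,v in(('post',321.5,236.5),('pivot',290.5,297.5),('gedge',337,250)):
    print(n,np.nanmedian(w[int(v)-1:int(v)+3,int(u)-1:int(u)+3].reshape(-1,3),0).round(4))
print(ray(c,321.5,236.5,.095),ray(c,290.5,297.5,.08),ray(c,335,250,.104))
r=down(np.pi/2)
manip.move_pose([.53,.376,.19],r); manip.set_gripper(.05,30)
manip.move_linear([.53,.376,.110],.12)
manip.set_gripper(0,30); s=manip.state(); print(s['gripper_width'],s['grasp_force'],s['contact_force'])
manip.move_linear([.53,.376-.216,.110],.12)
s=manip.state(); print(s['tool_pos'],s['contact_force'],s['gripper_width'],s['grasp_force'])
manip.set_gripper(.05); manip.move_linear([.53,.16,.2],.2)
manip.move_pose([.45,.34,.38],r); manip.dwell(.3)
c=cap('wrist'); w=cloud(c); cv2.imwrite('pics/w_d.png',c['image']); np.savez('w_d.npz',w=w,img=c['image'],K=c['intrinsics'],T=c['T'])
t=cap('top'); print(manip.state()['clock'], tins(t))
E
```

```text
post [0.5082 0.2538 0.0935]
pivot [0.6009 0.2108 0.0697]
gedge [0.5239 0.274  0.1034]
[0.50794523 0.25378307 0.095     ] [0.59632603 0.2118346  0.08      ] [0.52267681 0.27037387 0.104     ]
0.013796753383054762 29.995498498901725 [-0.41932034  3.01277383  2.89824417]
[0.53145433 0.17455028 0.11004959] [  6.80636963  60.71315883 -13.25631091] 0.043024997985158894 30.154187232255936
11.4083 []
```

View pics/w_d.png

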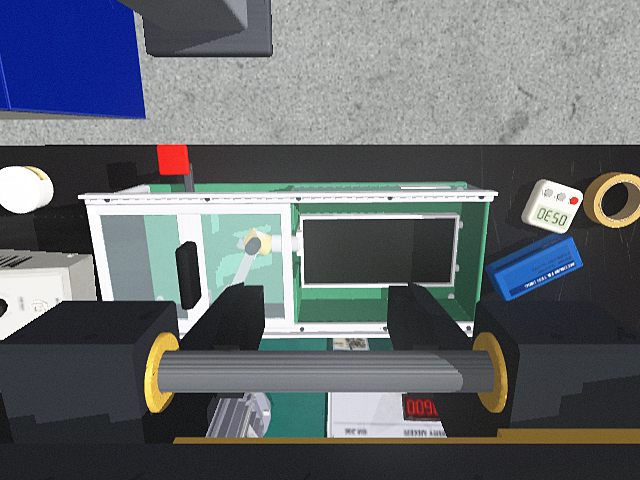

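The guard is open, with its edge at column 293. The black deck mat spans about (303,217) to (455,284). Next I'll measure the deck and the parked rib.

```bash
python3 - <<'E'
from h import *
d=np.load('w_d.npz'); w=d['w']; im=d['img']; c=dict(intrinsics=d['K'],T=d['T'])
hsv=cv2.cvtColor(im,cv2.COLOR_BGR2HSV).astype(int); X,Y,Z=[w[...,i] for i in range(3)]
mat=((abs(Z-.04)<.006)&(hsv[...,2]<80)&(X>.45)&(X<.62)&(Y>.25)&(Y<.5)).astype(np.uint8)
k=max(cv2.findContours(mat,0,1)[0],key=cv2.contourArea); p=np.array([ray(c,u,v,.04)[:2] for u,v in k[:,0]])
print('mat',cv2.minAreaRect((p*1000).astype(np.float32)),np.median(Z[mat>0]))
rib=(Z>.132)&(Z<.15)&(X>.47)&(X<.6)&(Y>.1)&(Y<.24)&(hsv[...,2]<110)
print('rib',cv2.minAreaRect((w[rib][:,:2]*1000).astype(np.float32)))
for y in(.155,.165): pass
red=(hsv[...,1]>180)&((hsv[...,0]<8)|(hsv[...,0]>172))&(Z>.06)&(Z<.09)
print('paddle',w[red].mean(0))
print(ray(c,293,250,.104), manip.state()['contact_force'])
t=cap('top'); cv2.imwrite('pics/top2.png',t['image']); h2=cloud(t)
hs=cv2.cvtColor(t['image'],cv2.COLOR_BGR2HSV).astype(int)
m=((hs[...,1]<50)&(hs[...,2]>150)).astype(np.uint8)
for k in cv2.findContours(m,0,2)[0]:
    (u,v),r=cv2.minEnclosingCircle(k)
    if 8<r<14: print((u,v,r),ray(t,u,v,.034).round(4))
E
```

```text
mat ((531.431884765625, 404.9574890136719), (190.37216186523438, 86.2148666381836), 89.92063903808594) 0.03872137881028237
rib ((531.05859375, 189.84619140625), (67.65261840820312, 14.078819274902344), 0.6171057820320129)
paddle [0.41194367 0.16677528 0.07371703]
[0.50942041 0.3023393  0.104     ] [-0.18568143  0.38674531  0.20293824]
(105.0, 262.5, 8.381627082824707) [0.4018 0.5689 0.034 ]
(482.6176452636719, 248.5, 8.747321128845215) [ 0.4496 -0.4829  0.034 ]
(328.40625, 246.0357208251953, 11.336531639099121) [ 0.4531 -0.0518  0.034 ]
(364.0, 244.0, 11.401854515075684) [ 0.4596 -0.1513  0.034 ]
(455.125732421875, 219.30702209472656, 8.92565631866455) [ 0.5322 -0.4088  0.034 ]
(131.5, 216.0, 12.54003620147705) [0.5342 0.5034 0.034 ]
(429.86273193359375, 221.06863403320312, 11.552384376525879) [ 0.5265 -0.3374  0.034 ]
(55.5, 198.5, 12.90358829498291) [0.583  0.7215 0.034 ]
(249.0, 134.0, 8.062357902526855) [0.7789 0.1789 0.034 ]
```

The parked rib reads y≈0.190, which is 0.188 of travel. The stop gave way at that point, so the guard started about 0.03 ajar and is now fully open. The deck centre is at about (0.531, 0.402). Now I'll carry the tins over.

```bash
cat >> h.py <<'E'
RY=down(np.pi/2); DECK=np.array([.531,.402]); 
def pick(xy,zf,zs=.22,r=RY,op=.074):
    "grasp tin standing with underside at zf"
    manip.set_gripper(op); manip.move_pose([*xy,zs],r); manip.move_linear([*xy,zf+.035],.25); manip.move_linear([*xy,zf+.011],.08)
    manip.set_gripper(0,25); g=manip.state()['gripper_width']; 
    manip.move_linear([*xy,zs],.2); s=manip.state(); print('pick',g,s['gripper_width'],s['grasp_force'],s['clock'])
    return s['gripper_width']>.05
def place(xy,zf,zs=.22,r=RY,op=.068):
    manip.move_pose([*xy,zs],r); s=manip.state()
    if s['gripper_width']<.05 or s['grasp_force']<5: print('LOST',s['gripper_width'],s['grasp_force']); return False
    manip.move_linear([*xy,zf+.03],.2); f0=manip.state()['contact_force'][2]
    for z in np.arange(.026,.0115,-.003):
        manip.move_linear([*xy,zf+z],.06); f=manip.state()['contact_force'][2]-f0
        if f>4: break
    s=manip.state(); print('place z',s['tool_pos'].round(4),'f',round(f,1),s['gripper_width'])
    manip.set_gripper(op); manip.move_linear([*xy,zs],.2); return True
E
python3 - <<'E'
from h import *
if pick([.452,-.0525],0): place([.531,.444],.04)
c=cap('wrist'); cv2.imwrite('pics/p1.png',c['image'])
print(tins(c,.074,rmax=.036),manip.state()['clock'])
E
```

```text
pick 0.0573223692690078 0.05759699384779439 24.999991189688444 16.4833
place z [0.5308 0.4439 0.0536] f -0.8 0.05715937105728921
[(array([0.5301, 0.444 ]), np.float64(0.0287), np.float64(0.0003))] 21.8583
```

View pics/p1.png

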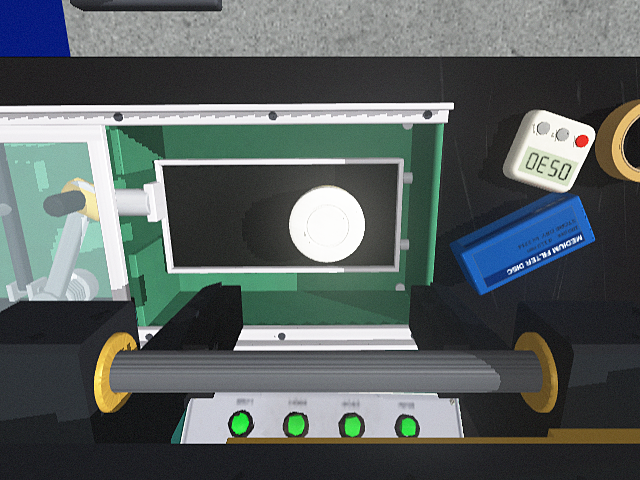

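The tin stands upright on the deck mat at (326,224). I'll check where the second tin is, then bring it.

```bash
cat >> h.py <<'E'
def toptins(exp=None):
    t=cap('top'); hs=cv2.cvtColor(t['image'],cv2.COLOR_BGR2HSV).astype(int); o=[]
    m=((hs[...,1]<50)&(hs[...,2]>150)).astype(np.uint8)
    for k in cv2.findContours(m,0,2)[0]:
        (u,v),r=cv2.minEnclosingCircle(k); p=ray(t,u,v,.034)
        if 10<r<13 and .2<p[0]<.5 and -.4<p[1]<.1: o.append((p[:2].round(4),round(r,1)))
    return o
E
python3 - <<'E'
from h import *
c=cap('wrist'); w=cloud(c); hsv=cv2.cvtColor(c['image'],cv2.COLOR_BGR2HSV)
m=((abs(w[...,2]-.04)<.006)&(hsv[...,2]<80)&(abs(w[...,0]-.53)<.06)&(abs(w[...,1]-.4)<.12)).astype(np.uint8)
k=max(cv2.findContours(m,0,1)[0],key=cv2.contourArea); p=np.array([ray(c,u,v,.04)[:2] for u,v in k[:,0]])
print('mat',cv2.minAreaRect((p*1000).astype(np.float32)))
t=toptins(); print(t)
manip.move_pose([.458,-.1,.25],RY); manip.dwell(.2); c=cap('wrist'); print(tins(c)); q=[x[0] for x in tins(c) if .4<x[0][0]<.5 and -.25<x[0][1]<0]
assert len(q)==1
if pick(q[0],0): place([.531,.358],.04)
manip.move_pose([.50,.40,.26],RY); manip.dwell(.2)
c=cap('wrist'); cv2.imwrite('pics/p2.png',c['image'])
print(tins(c,.074,rmax=.036),manip.state()['clock'])
E
```

```text
mat ((530.61962890625, 406.1346435546875), (86.6448974609375, 191.2205047607422), 0.48411592841148376)
[(array([ 0.4596, -0.1513]), 11.4)]
[(array([ 0.6928, -0.196 ]), np.float64(0.0273), np.float64(0.0047)), (array([ 0.4585, -0.1506]), np.float64(0.0287), np.float64(0.0005))]
pick 0.05719363654894811 0.05730331176103812 24.999948972836137 27.7667
place z [0.5308 0.3578 0.0536] f -0.9 0.05746031113911111
[(array([0.5298, 0.4432]), np.float64(0.0288), np.float64(0.0006)), (array([0.5297, 0.3586]), np.float64(0.0288), np.float64(0.0003))] 33.7417
```

Both tins are upright on the deck. Now I'll shut the guard, stepping to the stop with a force check.

```bash
cat >> h.py <<'E'
def slide(y0,dy,x=.53):
    "pinch rib at y0, slide by dy, then creep on to the stop (<=10 N)"
    manip.set_gripper(.05); manip.move_pose([x,y0,.19],RY); manip.move_linear([x,y0,.110],.12); manip.set_gripper(0,30)
    s=manip.state(); g=s['gripper_width']; print('rib grip',g,s['contact_force'].round(1)); assert .009<g<.02
    y=y0+dy; manip.move_linear([x,y,.110],.12); s=manip.state(); print(s['tool_pos'],s['contact_force'].round(1),s['gripper_width'])
    for i in range(14):
        s=manip.state()
        if abs(s['contact_force'][1])>10: break
        y+=.002*np.sign(dy); manip.move_linear([x,y,.110],.04)
    s=manip.state(); print('end',s['tool_pos'],s['contact_force'].round(1),s['gripper_width'],i)
    manip.set_gripper(.05); manip.move_linear([x,s['tool_pos'][1],.2],.2); return s['tool_pos'][1]
E
python3 - <<'E'
from h import *
print(slide(.188,.208))
manip.move_pose([.46,.26,.30],RY); manip.dwell(.2)
c=cap('wrist'); w=cloud(c); cv2.imwrite('pics/p3.png',c['image']); np.savez('w_p.npz',w=w,img=c['image'],K=c['intrinsics'],T=c['T'])
print(manip.state()['clock'])
E
```

```text
rib grip 0.013955335612188214 [-0.2  5.5  0.2]
[0.52877686 0.39789542 0.11032978] [-3.5 -0.6  5.5] 0.013766864968259499
end [0.52867249 0.40944652 0.11033165] [ -4.2 -13.8  10.6] 0.013766142184683779 8
0.4094465204044458
42.7583
```

View pics/p3.png

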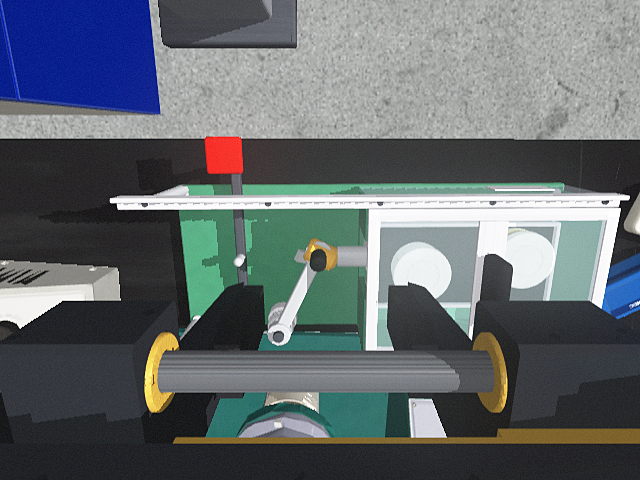

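The guard is shut with both tins visible beneath it. The post is at (320,257), the pivot at (280,335) and the paddle at (224,155). Now I'll compute the post and pivot.

```bash
python3 - <<'E'
from h import *
d=np.load('w_p.npz'); w=d['w']; im=d['img']; c=dict(intrinsics=d['K'],T=d['T'])
hsv=cv2.cvtColor(im,cv2.COLOR_BGR2HSV).astype(int); X,Y,Z=[w[...,i] for i in range(3)]
rib=(Z>.132)&(Z<.15)&(X>.47)&(X<.6)&(Y>.35)&(Y<.45)&(hsv[...,2]<110)
print('rib',cv2.minAreaRect((w[rib][:,:2]*1000).astype(np.float32)))
post=(Z>.085)&(Z<.1)&(X>.48)&(X<.55)&(Y>.21)&(Y<.27)&(hsv[...,2]<90)
print('post',post.sum(),w[post].mean(0),np.median(Z[post]),cv2.minAreaRect((w[post][:,:2]*1000).astype(np.float32)))
red=(hsv[...,1]>180)&((hsv[...,0]<8)|(hsv[...,0]>172))&(Z>.06)&(Z<.09)
print('paddle',w[red].mean(0))
for u,v in((280,335),(281,337)): print('pivot',w[v,u],ray(c,u,v,.07))
print('gedge',ray(c,366,250,.104))
E
```

```text
rib ((512.8886108398438, 408.2473449707031), (34.219459533691406, 13.148500442504883), 0.6143710613250732)
post 220 [0.51033688 0.25301376 0.09256614] 0.09323962389196469 ((511.2124938964844, 252.9133758544922), (14.507501602172852, 14.230420112609863), 1.5543087720870972)
paddle [0.41195684 0.16636809 0.07363729]
pivot [0.59801965 0.21250365 0.07076808] [0.59844679 0.21240326 0.07      ]
pivot [0.60104773 0.21333241 0.06955178] [0.60079565 0.21338981 0.07      ]
gedge [0.49422101 0.29699777 0.104     ]
```

```bash
cat > cock.py <<'E'
from h import *
post=np.array([.511,.2525]); a0=np.arctan2(.040,-.089); piv=post-.1*np.array([np.cos(a0),np.sin(a0)]); z=.069
P=lambda t,zz=z:[*(piv+.1*np.array([np.cos(a0+t),np.sin(a0+t)])),zz]
O=lambda t:down(a0+t-np.pi)
print(piv,np.degrees(a0),inverse_kinematics(P(0),O(0)),inverse_kinematics(P(1.15),O(1.15)))
if __name__=='__main__':
    manip.set_gripper(.044,40); manip.move_pose(P(0,.19),O(0)); manip.move_linear(P(0),.12)
    manip.set_gripper(0,40); s=manip.state(); g=s['gripper_width']; print('grip',g,s['contact_force'].round(1)); assert .012<g<.022
    for t in list(np.arange(.1,1.11,.1))+[1.15]:
        manip.move_linear(P(t),.08,O(t)); s=manip.state(); f=s['contact_force']; tg=np.array([-np.sin(a0+t),np.cos(a0+t)])
        print(round(t,2),(f[:2]@tg).round(1),f.round(1),round(s['gripper_width'],4))
        if np.linalg.norm(f)>45 or s['gripper_width']<.01: break
    manip.move_linear(P(1.07),.04,O(1.07)); print(manip.state()['contact_force'].round(1))
    manip.set_gripper(.044); manip.move_linear(P(1.07,.2),.15)
    manip.move_pose([.46,.26,.30],RY); manip.dwell(.2); c=cap('wrist'); cv2.imwrite('pics/p4.png',c['image']); print(manip.state()['clock'])
E
python3 cock.py
```

```text
[0.60221132 0.21150615] 155.7990284088415 [ 4.15240268e-01  2.31269169e-01  1.98314915e+00 -8.88178420e-16
  9.27174338e-01  8.37626904e-01] [ 2.22705721e-01  1.91944223e-01  2.03186107e+00 -4.44089210e-16
  9.17787365e-01 -5.04907643e-01]
grip 0.014597255381584885 [ 5.3 -2.9 -1.4]
0.1 -1.3 [ 5.7 -0.5 -2.4] 0.015
0.2 -1.6 [ 4.9  0.5 -2. ] 0.015
0.3 -1.9 [ 4.8  1.3 -1.7] 0.0148
0.4 -2.8 [ 5.4  2.7 -1.4] 0.0147
0.5 -2.6 [ 4.5  3.  -0.2] 0.0152
0.6 -4.1 [2.4 4.6 1.6] 0.0148
0.7 -4.0 [1.6 4.6 3.6] 0.0148
0.8 -5.9 [0.4 6.5 5. ] 0.0145
0.9 -6.8 [-0.6  7.4  6.6] 0.0147
1.0 -2.8 [-0.5  3.   7.1] 0.0146
1.1 -5.5 [-3.4  4.4  8.2] 0.0145
1.15 -5.0 [-2.5  4.4  9.7] 0.0147
[-0.4  1.6  5.9]
52.6583
```

View pics/p4.png

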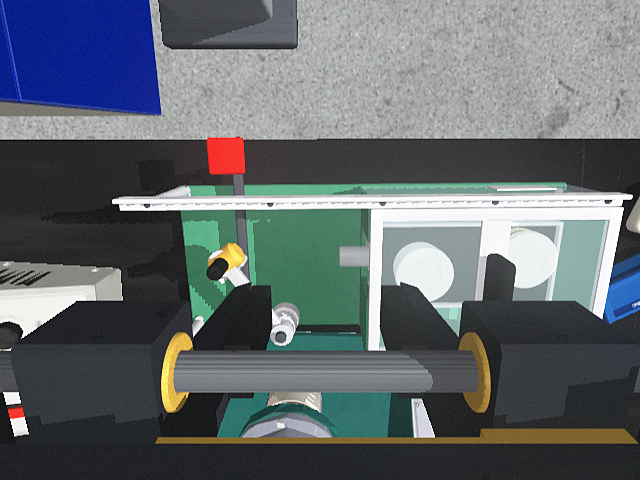

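The hammer is cocked and holds by itself, with the post at (220,266), the guard shut and the tins upright. Press the paddle.

```bash
python3 - <<'E'
from h import *
manip.dwell(.4); manip.set_gripper(0); p=[.405,.165]
manip.move_pose([*p,.16],RY); manip.move_linear([*p,.08],.12)
for z in (.068,.062,.057,.053,.0505,.049):
    manip.move_linear([*p,z],.05); print(z,manip.state()['contact_force'].round(1))
    if manip.state()['contact_force'][2]>20: break
manip.dwell(.3); manip.move_linear([*p,.16],.15)
manip.move_pose([.46,.26,.30],RY); manip.dwell(.2); c=cap('wrist'); cv2.imwrite('pics/p5.png',c['image']); print(manip.state()['clock'])
w=cloud(c); hsv=cv2.cvtColor(c['image'],cv2.COLOR_BGR2HSV); m=(w[...,2]>.085)&(w[...,2]<.1)&(w[...,0]>.48)&(w[...,0]<.55)&(w[...,1]>.1)&(w[...,1]<.27)&(hsv[...,2]<90)
print('post',w[m].mean(0),m.sum())
E
```

```text
0.068 [0.5 0.3 0.3]
0.062 [0.5 0.2 0. ]
0.057 [-0.2  0.1  2.5]
0.053 [-1.   0.4  2.8]
0.0505 [-0.5  0.6  2.2]
0.049 [-1.5  0.6  2.1]
59.2083
post [0.51030152 0.2529204  0.09252037] 223
```

View pics/p5.png

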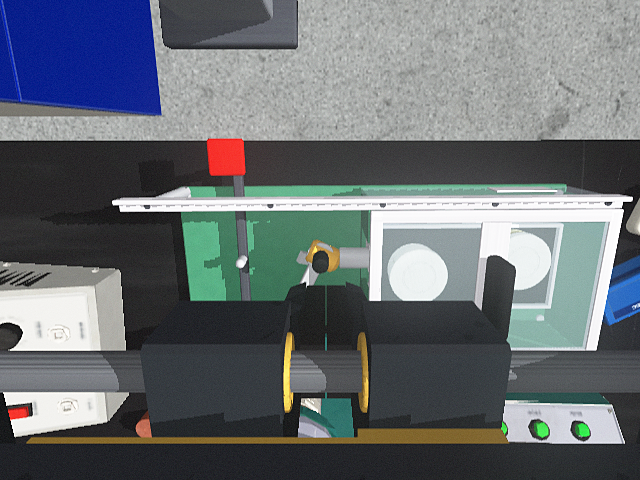

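The hammer fired and is back at rest, with the post at (320,262), and both tins still stand on the deck. Now I'll open the guard and measure the tins and the tray.

```bash
python3 - <<'E'
from h import *
slide(.409,-.212)
manip.move_pose([.50,.40,.26],RY); manip.dwell(.2); c=cap('wrist'); print('deck',tins(c,.074,rmax=.036))
manip.move_pose([.36,-.30,.30],RY); manip.dwell(.2); c=cap('wrist'); w=cloud(c); cv2.imwrite('pics/p6.png',c['image'])
hsv=cv2.cvtColor(c['image'],cv2.COLOR_BGR2HSV); m=((hsv[...,0]>100)&(hsv[...,0]<125)&(hsv[...,1]>80)&(abs(w[...,2]-.004)<.008)&(w[...,1]>-.5)&(abs(w[...,0]-.4)<.1)).astype(np.uint8)
k=max(cv2.findContours(m,0,1)[0],key=cv2.contourArea); p=np.array([ray(c,u,v,.004)[:2] for u,v in k[:,0]])
print('tray',cv2.minAreaRect((p*1000).astype(np.float32)),manip.state()['clock'])
E
```

```text
rib grip 0.013822921652696099 [ 0.2 -0.   1.8]
[0.53148216 0.19468368 0.11020877] [ 7.8  0.3 -2.2] 0.013917977863730821
end [0.53155278 0.18934726 0.11021413] [ 7.3 16.2 -6.7] 0.013800343423424916 5
deck [(array([0.5298, 0.3525]), np.float64(0.0288), np.float64(0.0004)), (array([0.5147, 0.4527]), np.float64(0.0288), np.float64(0.0005))]
tray ((398.8789978027344, -318.0751953125), (88.48561096191406, 189.12960815429688), 3.46844220161438) 70.6833
```

View pics/p6.png

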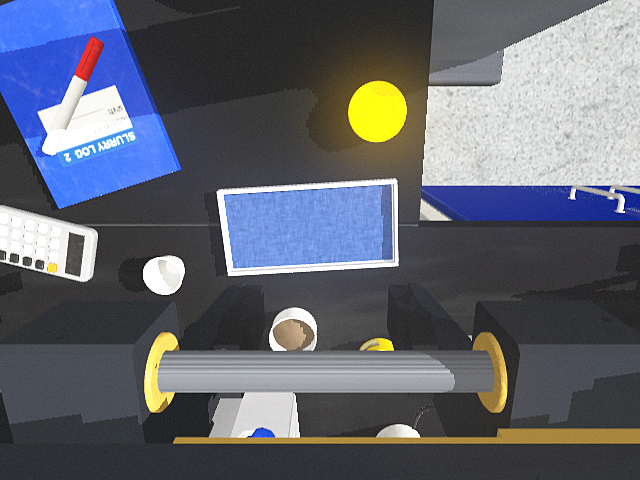

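The tray at (308,227) is empty and clear. One deck tin has been shifted about 17 mm but still stands, now at (0.515, 0.453). I'll transfer them, looking before each pick.

```bash
cat > tr.py <<'E'
from h import *
T0=np.array([.400,-.318]); a=np.radians(3.47); ty=np.array([-np.sin(a),np.cos(a)]); RT=down(np.pi/2+a)
for s in (1,-1):
    manip.move_pose([.50,.40,.26],RY); manip.dwell(.2); t=tins(cap('wrist'),.074,rmax=.036); print('deck',t)
    t=sorted(t,key=lambda x:x[0][1]); assert len(t)==(2 if s==1 else 1)
    assert pick(t[-1][0],.04,op=.068)
    if not place(T0-s*.043*ty,.006,zs=.18,r=RT,op=.066): break
manip.move_pose([.36,-.30,.30],RY); manip.dwell(.2); c=cap('wrist'); cv2.imwrite('pics/p7.png',c['image']); 
for x in tins(c,.038,rmax=.036): d=x[0]-T0; print(x,'tray',(d@np.array([np.cos(a),np.sin(a)])).round(4),(d@ty).round(4))
print(manip.state()['clock'])
E
python3 tr.py
```

```text
deck [(array([0.5299, 0.3526]), np.float64(0.0288), np.float64(0.0005)), (array([0.5146, 0.4526]), np.float64(0.0288), np.float64(0.0004))]
pick 0.05710623157684692 0.05740549800992905 25.000029411166906 76.7917
place z [ 0.4024 -0.3607  0.0197] f -2.1 0.05767398223880202
deck [(array([0.5299, 0.3526]), np.float64(0.0288), np.float64(0.0004))]
pick 0.05744219016066446 0.05749526993672699 24.999470924958587 89.1833
place z [ 0.3972 -0.2749  0.0197] f -0.1 0.057709676908010224
(array([ 0.4023, -0.36  ]), np.float64(0.0289), np.float64(0.0007)) tray -0.0002 -0.0421
(array([ 0.3979, -0.2752]), np.float64(0.0289), np.float64(0.0005)) tray 0.0005 0.0428
95.7083
```

```bash
ls pics/p7.png
```

```text
pics/p7.png
```

View pics/p7.png

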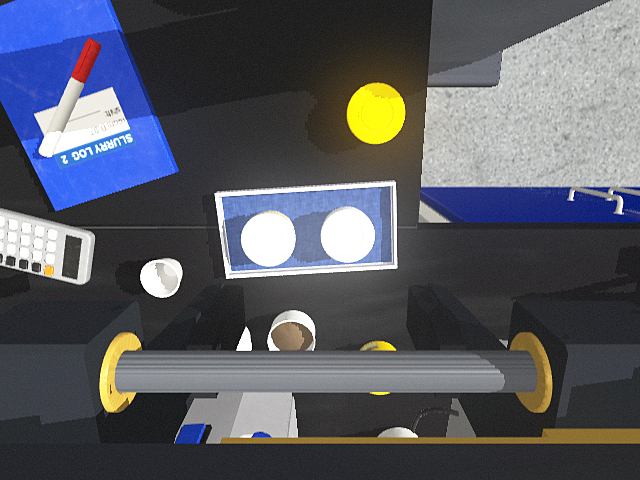

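Both tins stand in the tray at (268,238) and (348,234), and the open tin and crucibles are where they were. Now I'll shut the guard, then check the tray and tester once more.

```bash
python3 - <<'E'
from h import *
slide(.189,.212)
manip.move_pose([.46,.1,.38],RY); manip.dwell(.5); c=cap('wrist'); w=cloud(c); hsv=cv2.cvtColor(c['image'],cv2.COLOR_BGR2HSV)
m=(w[...,2]>.085)&(w[...,2]<.1)&(w[...,0]>.48)&(w[...,0]<.55)&(w[...,1]>.1)&(w[...,1]<.29)&(hsv[...,2]<90); print('post',w[m].mean(0),m.sum())
t=cap('top'); s=cap('scene'); cv2.imwrite('pics/end.png',cv2.resize(np.hstack([t['image'],c['image']]),(800,300)))
print(toptins(),manip.state()['contact_force'].round(2),manip.state()['clock'])
E
```

```text
rib grip 0.013824886461544594 [-1.1  1.6  2.4]
[0.52868253 0.40285267 0.11027255] [-3.8 -0.8  5.3] 0.013830821577583233
end [0.52861547 0.40945532 0.11024842] [ -4.6 -10.    9.4] 0.01382548438573692 5
post [0.51075027 0.2513713  0.09224326] 158
[] [-0.31 -0.6  -0.14] 106.025
```

View pics/end.png

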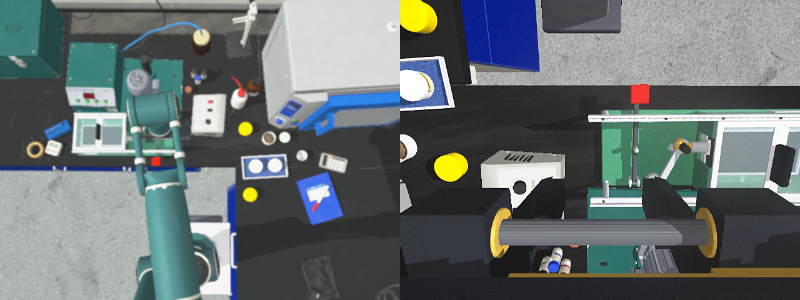

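The tins are in the tray (top view (256,166) and (276,166)), the guard is shut at its stop, the hammer is at rest and the arm is clear. I'm handing the job in.

```bash
python3 -c "
from h import *
print(order.close_job())"
```

```text
the job is handed in; nothing more can be done
None
```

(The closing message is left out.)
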